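# Heft the closed chocolate moulds: hang up the empties, pan the full ones

### The arm

A 6-joint arm with a two-finger parallel gripper is mounted at the origin on the work surface. World frame = base frame: x ahead of the robot, y to its left, z up, the work surface at z = 0. Lengths are in mm, angles in rad, forces in N, time in s.
With the tool pointing down it reaches from about 275 to 1000 mm from the base axis. Payload 8.4 kg.
Tool frame: the origin (TCP) lies midway between the tips of the shut fingers; the grasp point (between the pads) lies 19 mm behind it; z points along the fingers, y is the line along which they close (so a half turn about z gives the same grasp; the last joint's range is limited). The gripper opens to 85 mm and grips with 20 to 120 N. Pads are 22 mm wide; open, the fingers measure 114 mm over their backs; the gripper's body (76 mm by 85 mm) begins 54 mm behind the grasp point. The pads swing forward as they close: fully open they stand 13 mm farther back than shut.
Start: joints at [-1.107, 0.353, 1.633, -0, 1.155, -0.002], TCP at [280.71, -558.417, 231.281] pointing down, gripper open.
Joint ranges: [-2.63, 2.63], [-0.92, 2.1], [0.06, 2.66], [-1.3, 4.44], [0, 2.69], [-3.02, 3.02]. Speed limits (rad/s): [2.22, 2.22, 2.79, 3.14, 3.14, 3.14].

### API

Orientations are given as [roll, pitch, yaw] about the fixed x, y, z axes, in that order (R = Rz(yaw) Ry(pitch) Rx(roll)).
In Python, from rig import r, cams gives the robot as it stands. The module is installed in compiled form; this text tells all that it offers.
- The arm moves only by the tool send_rows, never from a script. Its argument "targets" is one flat list of numbers, 7 for each row, row after row: the shift along the tool's x, y, z in m, then the turn, a rotation vector about the tool's x, y, z in rad, then the opening, from -1 (shut) to 1 (fully open). In form: [tx, ty, tz, wx, wy, wz, fingers, tx, ty, tz, wx, wy, wz, fingers, ...]. A call has 1 to 12 rows; each row is the pose to reach, as a shift and turn from the pose commanded when the call began, along the tool's axes at that moment; what a row does not reach only later rows make up. A row lasts 1/12 s, in which the tool goes at most 41.7 mm and 7.16 degrees, less where a joint would pass 70% of its speed; a pose out of reach is approached as far as the arm can. A call with a gripper value outside its range is refused whole. The fingers move at their own pace and stop on an object; "grip_force" is the grip in N (left out, the last holds). Time passes only in rows, so rows that repeat a pose let the fingers close. It gives the time, the measured TCP pose, the force, the opening and the grip force at its end, in the units of the state.
- r.sense(): the state, without advancing time (a new reading comes with each control period).
- cams.grab_frame(name): name is "side" or "top" or "wrist"; returns a dict with "color" (400x640x3 uint8, blue, green, red), "fx", "fy", "cx", "cy" (pixels), "k1" (the pictures are not rectified: a ray, as slopes to the right and down, at radius r is drawn at 1 + k1 r^2 times it, then the intrinsics apply), "xyz" and "attitude" of the camera in the world. Camera axes: x right, y down, z forward; pixel columns grow to the right and rows downward; lengths in mm; the calibration is good to about 2 mm. A picture is of the moment at which its call begins. There is no depth.
- r.sign_off(): hands the job in; it is judged then, once.
The state is a dict: "clock": time; "qpos": joint angles; "qvel": joint speeds; "joint_efforts": joint torques, N m; "eef_pos": TCP position; "tcp_rot": TCP orientation; "contact_force": force on the tool from outside, world axes, zero at the start; "wrist_torque": the same for the moment, N m; "opening": opening from 0.0 (shut) to 1.0 (fully open); "grasp_force": force on a finger pad.
Only numpy, scipy, OpenCV 4.12 (cv2) and the standard library are available. Lean on these libraries where they do the work, as an engineer would, in place of code of your own. Each camera call takes 0.05 s, during which the arm holds its last target. There are 200 camera calls.

### The job

The three closed steel moulds on the white board look alike, but some still hold solid chocolate: feel the weight of each one. Hang every mould lighter than 300 g by its eye on a peg of the stand, and stand every heavier one upright on the floor of the sheet pan (one within 40 g of that limit may go to either). Set each one down on its peg or on the pan without dropping it, and leave everything else where it is.

Things in the scene. Friction and masses are not known exactly. Their poses are not given: they have to be found in the camera images.
- mould_a: closed steel chocolate mould, one of three alike: upright block 30 mm thick (its x), 84 wide (its y), 58 tall; on top a tab 6 mm thick, 38 wide, up to 94 mm, with a 26 mm eye along x. Origin: centre of the underside, z up. Hidden weight 140 to 500 g. Grip it from above across x on a shoulder, 26 mm to either side of the tab's middle along y, so that the eye stays free for a peg
- mould_b: closed steel chocolate mould, one of three alike: upright block 30 mm thick (its x), 84 wide (its y), 58 tall; on top a tab 6 mm thick, 38 wide, up to 94 mm, with a 26 mm eye along x. Origin: centre of the underside, z up. Hidden weight 140 to 500 g. Grip it from above across x on a shoulder, 26 mm to either side of the tab's middle along y, so that the eye stays free for a peg
- mould_c: closed steel chocolate mould, one of three alike: upright block 30 mm thick (its x), 84 wide (its y), 58 tall; on top a tab 6 mm thick, 38 wide, up to 94 mm, with a 26 mm eye along x. Origin: centre of the underside, z up. Hidden weight 140 to 500 g. Grip it from above across x on a shoulder, 26 mm to either side of the tab's middle along y, so that the eye stays free for a peg
- eye_a (a point): centre of the eye in the tab of mould_a, 76 mm above its underside
- eye_b (a point): centre of the eye in the tab of mould_b, 76 mm above its underside
- eye_c (a point): centre of the eye in the tab of mould_c, 76 mm above its underside
- board: white plastic chopping board, 250 (its x) x 300 (its y) x 15 mm, fixed, on which the moulds, jar and bottle stand at the start; origin: centre of the underside
- pan: aluminium sheet pan, fixed, 240 (its x) x 300 (its y) mm outside, walls 4 mm thick and rim 27 mm above the table, floor 4 mm thick; origin: centre of the underside. A chocolate bar lies in it along its +x side
- stand: fixed steel stand: base 60 x 270 x 18 mm (x, y, z), three upright posts 10 mm thick, 200 tall, 110 apart along its y; from each post's top a straight 8 mm peg points along the stand's -x (to the robot), rising by 15 degrees; its tip is 100 mm out from the post and 227 mm above the table. Origin: centre of the base's underside
- peg0 (a point): point on the axis of the left (+y) peg, 55 mm out from its post and about 215 mm above the table
- peg1 (a point): point on the axis of the middle peg, 55 mm out from its post and about 215 mm above the table
- peg2 (a point): point on the axis of the right (-y) peg, 55 mm out from its post and about 215 mm above the table
- jar: small jar with a steel cap, 44 mm across, 55 tall, stands on the board; leave it; origin: centre of the underside
- bottle: amber bottle, 36 mm across, 80 tall, stands on the board; leave it; origin: centre of the underside
- bar: chocolate bar 34 x 110 x 12 mm (x, y, z) in the pan; leave it; origin: centre of the underside
- bowl: white bowl, 100 mm across, 50 tall; leave it; origin: centre of the underside
- tart_ring: thin steel tart ring, 66 mm across, 30 tall; leave it; origin: centre of the underside
- palette: spatula 130 mm long lying along its x; leave it; origin: underside
Mind the look-alikes: they are no part of the job. What is shaped like the mould_b but orange or yellow is not meant. What is shaped like the mould_c but green is not meant.

How it is judged:
By the outcome, as a careful person would: the job done as asked, in the order asked, and still so for the second after the job is handed in, with the robot touching nothing.
It also fails if it takes over 72 s, if anything falls off the work surface, if the arm or the gripper's body presses on something with over 40 N, if the wrist force passes 120 N, or if a joint passes its speed limit or range.

## Working session

There is one attempt and no reset: what is moved stays moved. The work goes in short steps, Python scripts to look and compute and a tool call to move; the robot and the scene stay as the last step left them, time stands still between calls to the robot, and variables do not carry over. Pictures are saved under pics/ and viewed, at most 10 in all, crops included, and the job is handed in when it is done.

Besides the shell and the picture viewer there is one more tool, called after "Call:" as a command line: name --argument value ..., lists and objects as JSON in quotes. send_rows: Moves the arm, as the interface text tells. Its arguments: {"type":"object","properties":{"targets":{"type":"array"},"grip_force":{"type":"number"}},"required":["targets"]}

```bash
mkdir -p pics; ls; cat > h.py <<'E'
import numpy as np, cv2
from scipy.spatial.transform import Rotation as R
from rig import r, cams
def info(f): return {k:f[k] for k in f if k!='color'}
E
python3 - <<'E'
from h import *
for n in ("top","side"):
    f=cams.grab_frame(n); cv2.imwrite(f'pics/{n}0.png',f['color']); print(n,info(f))
print(r.sense())
E
```

```text
pics
top {'fx': 406.76213386760173, 'fy': 406.76213386760173, 'cx': 326.0897385822156, 'cy': 197.94264458246016, 'k1': 0.0274941844036046, 'xyz': array([ 426.02864224,   17.96950523, 1249.30684527]), 'attitude': array([-3.07949245, -0.00381835, -1.55813409])}
side {'fx': 370.05187972647394, 'fy': 370.05187972647394, 'cx': 325.2989362862479, 'cy': 199.53702965241416, 'k1': -0.03642107551757195, 'xyz': array([256.91632564, 648.20546494, 728.16699281]), 'attitude': array([-2.27527534,  0.0113984 , -2.79503529])}
{'clock': 0.1, 'qpos': array([-1.10734877e+00,  3.53582556e-01,  1.63403507e+00,  2.04336229e-07,
        1.15522258e+00, -2.40673551e-03]), 'qvel': array([ 3.93705602e-04,  6.62131915e-05, -2.75724781e-03,  5.07355272e-05,
       -1.43952930e-03,  1.54577318e-03]), 'joint_efforts': array([-4.41220764e-04, -6.06356764e+01, -3.42820609e+01, -5.11569411e-06,
        4.03945087e-03,  4.97504152e-05]), 'eef_pos': array([ 280.54962263, -558.02438794,  230.64503819]), 'tcp_rot': array([-3.14034510e+00, -3.18938371e-06,  4.65854211e-01]), 'contact_force': array([-0.07127031,  0.05333002, -0.05000864]), 'wrist_torque': array([-0.04467891,  0.03356725, -0.00741378]), 'grasp_force': 0.0, 'opening': 0.9994363983987209}
```

View pics/top0.png

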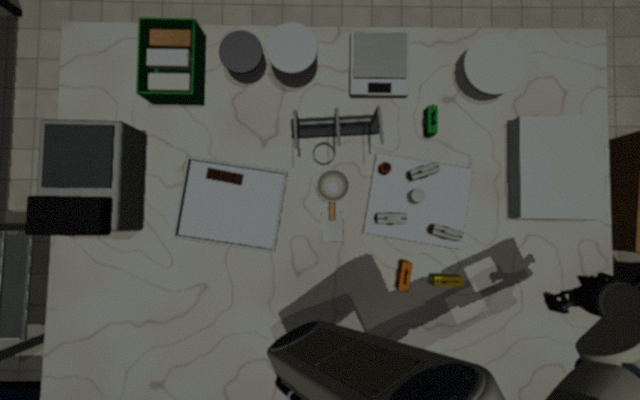

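View pics/side0.png

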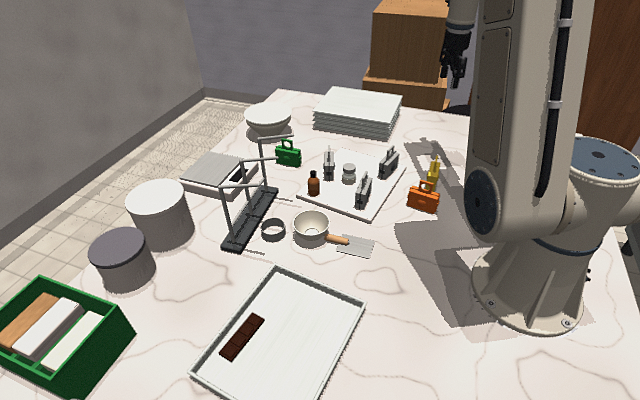

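Top view: moulds at about (390,218), (445,232) and (423,170) on the board. The stand is at about (336,128), the pan at (232,203) with the bar at its far side. I need enlarged crops.

```bash
python3 - <<'E'
from h import *
def crop(n,x,y,w,h,s,o,g=1.0):
    im=cv2.imread(f'pics/{n}0.png')[y:y+h,x:x+w]
    im=np.clip(cv2.resize(im,None,fx=s,fy=s,interpolation=cv2.INTER_CUBIC)*g,0,255).astype('uint8')
    for i in range(0,w,20): cv2.putText(im,str(x+i),(i*s,10),0,.35,(0,0,255)); cv2.line(im,(i*s,12),(i*s,18),(0,0,255))
    for i in range(0,h,20): cv2.putText(im,str(y+i),(0,i*s+4),0,.35,(0,0,255)); cv2.line(im,(24,i*s),(30,i*s),(0,0,255))
    cv2.imwrite(f'pics/{o}.png',im)
crop('top',280,100,200,150,4,'topc',1.6)
crop('side',210,130,200,130,4,'sidec')
E
```

```text
(no output)
```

View pics/topc.png

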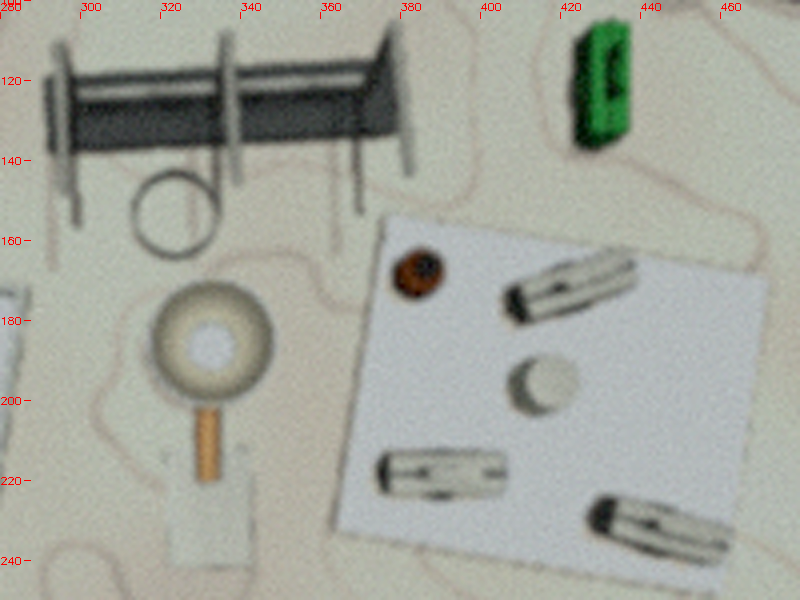

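View pics/sidec.png

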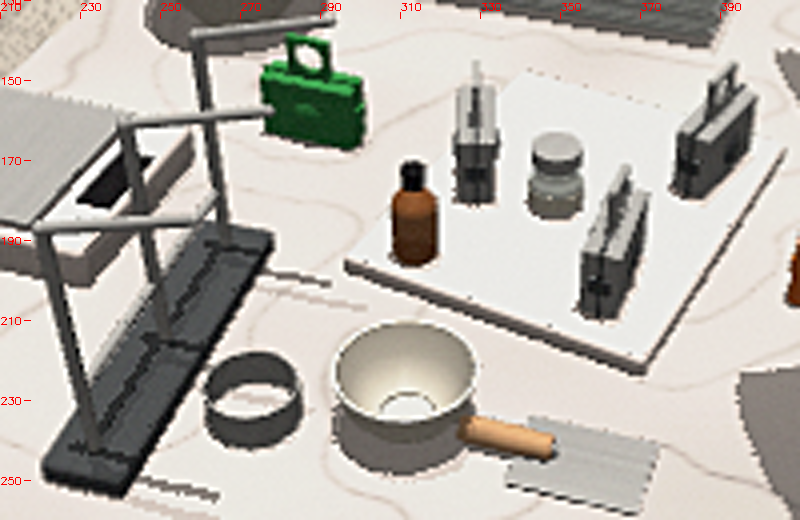

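The top crop shows three moulds, with top-face centres at crop (448,474), (671,533) and (580,282). The peg tips are at crop (66,195), (238,183) and (408,175). I'll fit poses with both views.

```bash
cat > fit.py <<'E'
from h import *
from scipy.optimize import least_squares
C=dict(top=dict(fx=406.762,cx=326.09,cy=197.943,k1=.0275,xyz=[426.03,17.97,1249.31],a=[-3.07949,-.00382,-1.55813]),
 side=dict(fx=370.052,cx=325.299,cy=199.537,k1=-.03642,xyz=[256.916,648.205,728.167],a=[-2.27528,.0114,-2.79504]))
def proj(P,c):
    if isinstance(c,str): c=C[c]
    p=(np.atleast_2d(P)-c['xyz'])@R.from_euler('xyz',c.get('a',c.get('attitude'))).as_matrix()
    s=p[:,:2]/p[:,2:]; s=s*(1+c['k1']*(s**2).sum(1,keepdims=True))
    return s*c['fx']+[c['cx'],c['cy']]
def fit(items,x0):  # items: (cam, local pt, pixel)
    def pose(x,p): return R.from_euler('z',x[2]).apply(p)+[x[0],x[1],0]
    f=lambda x:np.ravel([proj(pose(x,np.array(p,float)),c)-q for c,p,q in items])
    s=least_squares(f,x0,x_scale=[100,100,1]); return s.x,s.fun.reshape(-1,2)
T=lambda x,y:(280+x/4-.375,100+y/4-.375)
S=lambda x,y:(210+x/4-.375,130+y/4-.375)
if __name__=='__main__':
    np.set_printoptions(precision=2,suppress=True)
    # mould corners: image left=+y, image up=+x
    M={'M1':([(390,450),(507,450),(507,497),(388,497)],[(581,308),(608,320)]),
       'M2':([(618,497),(732,535),(722,566),(610,533)],[(676,188),(708,198)]),
       'M3':([(520,287),(628,247),(637,272),(530,322)],[(456,200),(494,203)])}
    L=[(15,42,73),(15,-42,73),(-15,-42,73),(-15,42,73)]; B=[(15,42,15),(-15,42,15)]
    for n,(t,s) in M.items():
        it=[('top',l,T(*q)) for l,q in zip(L,t)]+[('side',l,S(*q)) for l,q in zip(B,s)]
        print(n,*[ (x,e.round(1).tolist()) for x,e in [fit(it,[450,-100,0])]])
        print('  top only',fit(it[:4],[450,-100,0])[0])
    tip=[(-95,110,227),(-95,0,227),(-95,-110,227)]; post=[(0,110,200),(0,0,200),(0,-110,200)]
    # post assumed centred at x0=0 of frame here
    tip=[(-105,y,227) for y in(110,0,-110)]
    it=[('top',l,T(*q)) for l,q in zip(tip,[(66,195),(238,183),(408,175)])]+[('side',l,S(*q)) for l,q in zip(tip,[(215,215),(270,111),(334,20)])]
    it+=[('side',l,S(*q)) for l,q in zip(post,[(40,228),(122,124),(196,36)])]
    x,e=fit(it,[600,50,0]);print('stand(posts)',x,e.round(1).tolist())
    it=[('top',l,q) for l,q in zip([(120,150,27),(120,-150,27),(-120,-150,27),(-120,150,27)],[(190,159),(287,172),(276,249),(178,236)])]
    x,e=fit(it,[400,300,0]);print('pan',x,e.round(1).tolist())
    it=[('top',l,T(*q)) for l,q in zip([(125,150,15),(125,-150,15),(-125,150,15),(-125,-150,15)],[(388,215),(767,275),(332,530),(718,597)])]
    x,e=fit(it,[400,-150,0]);print('board',x,e.round(1).tolist())
E
python3 fit.py
```

```text
M1 (array([ 444.4 , -175.47,   -0.01]), [[0.0, 0.0], [-0.2, 0.8], [-0.3, -0.6], [0.3, -1.3], [-1.1, 0.4], [2.1, -0.2]])
  top only [ 443.64 -175.58    0.01]
M2 (array([ 402.63, -335.95,   -0.28]), [[0.6, -0.1], [0.3, -1.1], [0.0, 1.2], [-0.2, 0.9], [-0.7, 0.1], [-0.4, 0.8]])
  top only [ 403.22 -335.47   -0.29]
M3 (array([ 585.11, -270.  ,    0.37]), [[-0.7, -1.4], [-0.8, -1.5], [0.8, 1.8], [0.5, -0.5], [0.9, 0.8], [0.8, -0.2]])
  top only [ 583.96 -270.13    0.4 ]
stand(posts) [727.84  -7.57   0.09] [[-0.3, 0.3], [-0.0, 0.2], [0.7, -0.9], [-2.2, 1.0], [1.6, -0.1], [0.2, 0.0], [1.0, 0.1], [0.7, -0.1], [-0.8, -0.1]]
pan [481.08 293.69  -0.12] [[-0.7, -1.3], [1.0, -1.0], [0.8, 1.2], [-1.1, 1.0]]
board [ 498.93 -262.9    -0.16] [[-1.4, -1.4], [1.1, -0.0], [-0.8, 0.6], [1.1, 0.8]]
```

```bash
cat > g.py <<'E'
# usage: g.py x y z yaw [x y z yaw ...]: prints shift in tool axes (m) and wz for each, from measured pose w/ tool assumed down
from h import *; import sys
s=r.sense(); a=list(map(float,sys.argv[1:])); p=s['eef_pos']; yw=s['tcp_rot'][2]
print('t',s['clock'],'p',p.round(1),'rot',s['tcp_rot'].round(3),'F',s['contact_force'].round(2),'op',round(s['opening'],3),'gf',round(s['grasp_force'],1),'q',s['qpos'].round(2))
Rt=R.from_euler('xyz',[np.pi,0,yw])
for i in range(0,len(a),4):
    d=Rt.inv().apply(np.array(a[i:i+3])-p)/1000
    print(a[i:i+4],'->',d.round(4),'wz',round(-(a[i+3]-yw),4))
E
python3 g.py 444 -149 175 1.566
```

```text
t 0.1 p [ 280.5 -558.   230.6] rot [-3.14  -0.     0.466] F [-0.07  0.05 -0.05] op 0.999 gf 0.0 q [-1.11  0.35  1.63  0.    1.16 -0.  ]
[444.0, -149.0, 175.0, 1.566] -> [ 0.3298 -0.292   0.0556] wz -1.1001
```

Call:
send_rows --targets '[0.33,-0.292,0.055,0,0,-1.1,0.4,0.33,-0.292,0.055,0,0,-1.1,0.4,0.33,-0.292,0.055,0,0,-1.1,0.4,0.33,-0.292,0.055,0,0,-1.1,0.4,0.33,-0.292,0.055,0,0,-1.1,0.4,0.33,-0.292,0.055,0,0,-1.1,0.4,0.33,-0.292,0.055,0,0,-1.1,0.4,0.33,-0.292,0.055,0,0,-1.1,0.4,0.33,-0.292,0.055,0,0,-1.1,0.4,0.33,-0.292,0.055,0,0,-1.1,0.4,0.33,-0.292,0.055,0,0,-1.1,0.4,0.33,-0.292,0.055,0,0,-1.1,0.4]' --grip_force 80

```text
clock: 1.1
eef_pos: [445.1, -145.2, 175.5]
tcp_rot: [-3.141, -0.002, 1.569]
contact_force: [-0.7, -0.3, -0.3]
opening: 0.7
grasp_force: 0.0
```

```bash
python3 - <<'E'
from h import *
f=cams.grab_frame('wrist'); print(info(f)); im=f['color']
from fit import proj
def draw(x,y,th,col):
    b=R.from_euler('z',th)
    for z in(15,73):
        q=proj(b.apply([(15,42,z),(15,-42,z),(-15,-42,z),(-15,42,z)])+[x,y,0],f)
        cv2.polylines(im,[np.int32(q)],True,col,1)
    q=proj(b.apply([(3,19,109),(3,-19,109),(-3,-19,109),(-3,19,109)])+[x,y,0],f);cv2.polylines(im,[np.int32(q)],True,col,1)
draw(444.4,-175.5,-.01,(0,0,255));draw(402.6,-336,-.28,(0,255,0));draw(585,-270,.37,(255,0,0))
cv2.imwrite('pics/w1.png',im)
E
python3 g.py 444 -149 46 1.566
```

```text
{'fx': 280.11546591617355, 'fy': 280.11546591617355, 'cx': 316.32458895076434, 'cy': 196.97157560474858, 'k1': 0.016131589249571705, 'xyz': array([445.04353788, -77.39942792, 319.64990462]), 'attitude': array([ 2.87094824e+00,  7.60085724e-04, -1.26929107e-03])}
t 1.15 p [ 444.7 -147.1  175.8] rot [-3.141e+00 -1.000e-03  1.570e+00] F [-0.61 -0.05  0.99] op 0.702 gf 0.0 q [-0.32  0.18  2.01  0.    0.95 -0.32]
[444.0, -149.0, 46.0, 1.566] -> [-0.0019 -0.0007  0.1298] wz 0.0037
```

View pics/w1.png

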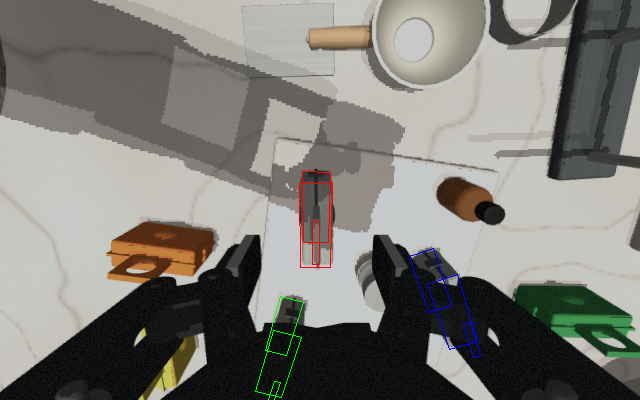

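The wrist view with overlay puts M1's outline (300–332, 170–267) right on the mould, and the orange, yellow and green look-alikes are outside the board. I'll descend and grip.

Call:
send_rows --targets '[-0.002,-0.0005,0.04,0,0,0.003,0.4,-0.002,-0.0005,0.08,0,0,0.003,0.4,-0.002,-0.0005,0.11,0,0,0.003,0.4,-0.002,-0.0005,0.13,0,0,0.003,0.4,-0.002,-0.0005,0.13,0,0,0.003,0.4,-0.002,-0.0005,0.13,0,0,0.003,0.4,-0.002,-0.0005,0.13,0,0,0.003,-1,-0.002,-0.0005,0.13,0,0,0.003,-1,-0.002,-0.0005,0.13,0,0,0.003,-1,-0.002,-0.0005,0.13,0,0,0.003,-1,-0.002,-0.0005,0.13,0,0,0.003,-1,-0.002,-0.0005,0.13,0,0,0.003,-1]'

```text
clock: 2.15
eef_pos: [445.2, -152.0, 48.1]
tcp_rot: [3.139, 0.001, 1.563]
contact_force: [-1.3, -2.0, 7.8]
opening: 0.333
grasp_force: 79.1
```

```bash
python3 g.py
```

```text
t 2.15 p [ 445.2 -152.    48.1] rot [3.139e+00 1.000e-03 1.563e+00] F [-1.28 -2.04  7.78] op 0.333 gf 79.1 q [-0.33  0.39  2.1  -0.    0.65 -0.32]
```

Call:
send_rows --targets '[0,0,-0.03,0,0,0,-1,0,0,-0.06,0,0,0,-1,0,0,-0.09,0,0,0,-1,0,0,-0.12,0,0,0,-1,0,0,-0.14,0,0,0,-1,0,0,-0.14,0,0,0,-1,0,0,-0.14,0,0,0,-1,0,0,-0.14,0,0,0,-1,0,0,-0.14,0,0,0,-1,0,0,-0.14,0,0,0,-1,0,0,-0.14,0,0,0,-1,0,0,-0.14,0,0,0,-1]'

```text
clock: 3.15
eef_pos: [443.5, -151.2, 185.5]
tcp_rot: [-3.14, -0.0, 1.563]
contact_force: [0.7, 0.1, -2.3]
opening: 0.337
grasp_force: 79.9
```

```bash
python3 - <<'E'
from h import *
for i in range(5):
    s=r.sense(); print(s['clock'],s['contact_force'].round(2),s['wrist_torque'].round(3),s['eef_pos'].round(1),s['tcp_rot'].round(3),s['opening'],s['grasp_force'])
    f=cams.grab_frame('wrist')
cv2.imwrite('pics/w2.png',f['color']); print(f['xyz'],f['attitude'])
E
```

```text
3.15 [ 0.68  0.08 -2.33] [ 0.064  0.059 -0.004] [ 443.5 -151.2  185.5] [-3.14  -0.     1.563] 0.337107547601611 79.92799758911133
3.2 [-0.44 -0.48 -1.43] [ 0.083  0.009 -0.048] [ 443.6 -151.2  185.7] [-3.14  -0.     1.563] 0.33830702504620286 79.92618799209595
3.25 [-0.17 -0.06 -2.16] [ 0.098 -0.038 -0.009] [ 443.7 -151.2  185.8] [-3.141 -0.     1.563] 0.3325895145664169 79.92555499076843
3.3 [-0.01  0.91 -2.83] [0.017 0.03  0.029] [ 443.8 -151.3  186. ] [-3.141 -0.     1.563] 0.3353159624620043 79.9262809753418
3.35 [ 0.31 -0.45 -1.69] [ 0.061  0.033 -0.022] [ 443.8 -151.3  186.1] [-3.141 -0.     1.563] 0.3338286144888939 79.9263060092926
[444.13058542 -83.26553049 330.09704416] [ 2.86945973e+00  3.34750257e-04 -7.59742867e-03]
```

View pics/w2.png

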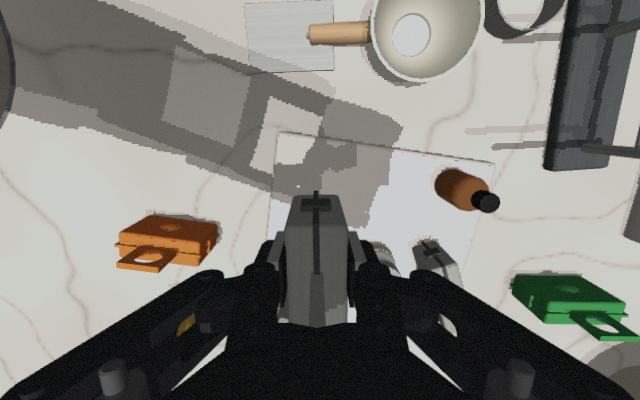

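M1 is held upright and weighs about 2.1 N (roughly 210 g), so it goes on a peg. I'll stage it in front of peg2.

```bash
python3 g.py 591 -106 184 1.653
```

```text
t 3.4 p [ 443.9 -151.3  186.2] rot [-3.141 -0.     1.563] F [ 0.31  0.24 -1.59] op 0.338 gf 79.9 q [-0.33  0.16  2.    0.    0.98 -0.32]
[591.0, -106.0, 184.0, 1.653] -> [0.0465 0.1467 0.0022] wz -0.0902
```

Call:
send_rows --targets '[0.012,0.035,0.002,0,0,-0.02,-1,0.023,0.07,0.002,0,0,-0.045,-1,0.035,0.105,0.002,0,0,-0.07,-1,0.044,0.135,0.002,0,0,-0.09,-1,0.0465,0.147,0.002,0,0,-0.09,-1,0.0465,0.147,0.002,0,0,-0.09,-1,0.0465,0.147,0.002,0,0,-0.09,-1,0.0465,0.147,0.002,0,0,-0.09,-1,0.0465,0.147,0.002,0,0,-0.09,-1,0.0465,0.147,0.002,0,0,-0.09,-1]'

```text
clock: 4.23
eef_pos: [590.3, -106.4, 184.4]
tcp_rot: [-3.141, -0.0, 1.652]
contact_force: [0.5, -0.5, -1.0]
opening: 0.337
grasp_force: 80.0
```

```bash
python3 - <<'E'
from h import *
F=[]
for n in ('side','wrist'):
    for k in range(4):
        f=cams.grab_frame(n); F.append(r.sense()['contact_force'][2])
    cv2.imwrite(f'pics/{n}3.png',f['color'])
    print(n,f['xyz'],f['attitude'])
s=r.sense();print(np.mean(F),F,s['eef_pos'],s['tcp_rot'])
a=cv2.imread('pics/side3.png')[120:250,210:400]; b=cv2.imread('pics/wrist3.png')
cv2.imwrite('pics/c3.png',np.vstack([cv2.resize(a,None,fx=3,fy=2.3*3/3)[:,:570][0:299],cv2.resize(b[:, 190:],(570,300),interpolation=cv2.INTER_AREA)]) if 0 else cv2.resize(a,None,fx=4,fy=4,interpolation=cv2.INTER_CUBIC))
E
```

```text
side [256.91632564 648.20546494 728.16699281] [-2.27527534  0.0113984  -2.79503529]
wrist [585.31495117 -38.25332264 328.41218198] [ 2.86929210e+00 -9.97705107e-05  8.22433881e-02]
-2.215721850299804 [np.float64(-2.2357489679535494), np.float64(-2.459279111569641), np.float64(-1.4169496221988045), np.float64(-2.8817626038002837), np.float64(-1.682314467732227), np.float64(-2.2637294058617763), np.float64(-2.0480763514322335), np.float64(-2.73791427184992)] [ 591.23340297 -106.01678728  184.3613666 ] [3.14146147e+00 6.21005429e-06 1.65268152e+00]
```

View pics/c3.png

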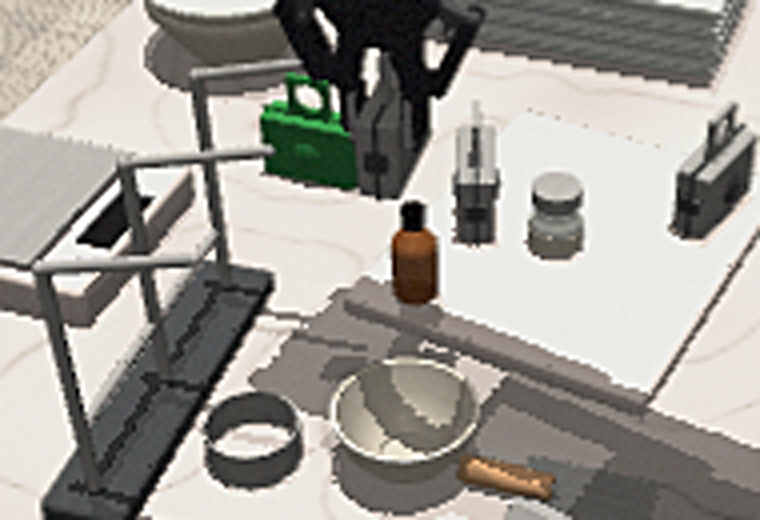

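View pics/wrist3.png

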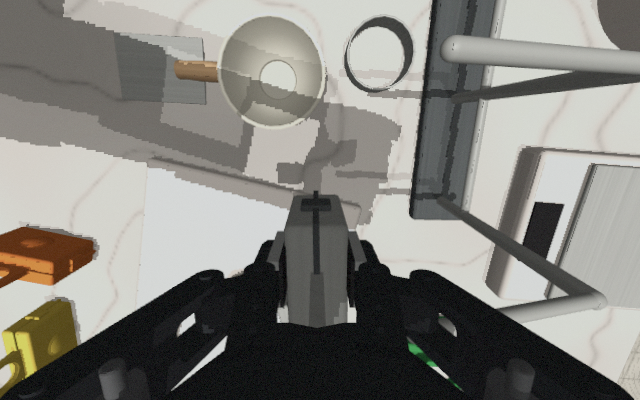

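```bash
python3 - <<'E'
from fit import *
np.set_printoptions(precision=3,suppress=True)
C['w']=dict(fx=280.115,cx=316.325,cy=196.972,k1=.01613,xyz=[585.315,-38.253,328.412],a=[2.86929,-.0001,.08224])
tip=[(-105,y,227) for y in(110,0,-110)]; post=[(0,y,200) for y in(110,0,-110)]
it0=[('top',l,T(*q)) for l,q in zip(tip,[(66,195),(238,183),(408,175)])]
it1=[('side',l,S(*q)) for l,q in zip(tip,[(215,215),(270,111),(334,20)])]+[('side',l,S(*q)) for l,q in zip(post,[(40,228),(122,124),(196,36)])]
w=[('w',tip[1],(447,49)),('w',post[2],(598,298))]
x,_=fit(it0+it1,[700,0,0])
for n,it in (('all',it0+it1+3*w),('w',w),('top',it0),('side',it1),('top+w',it0+w)):
    y,e=fit(it,x); print(n,y,abs(e).max(0))
# line check of peg2 from w only
y,e=fit(it0+it1+w,x)
P=R.from_euler('z',y[2]).apply([(-105,-110,227),(-52,-110,213),(0,-110,200),(-105,0,227),(-30,0,208),(-30,-135,18),(30,-135,18)])+[y[0],y[1],0]
print(P.round(1),proj(P,'w').round(0))
E
```

```text
all [730.606  -6.113   0.069] [4.646 1.475]
w [730.771  -6.177   0.067] [0.358 0.575]
top [727.565  -8.564   0.072] [0.605 0.341]
side [728.32   -7.768   0.092] [1.867 0.723]
top+w [730.625  -6.15    0.069] [1.543 1.497]
[[ 633.5 -123.2  227. ]
 [ 686.3 -119.5  213. ]
 [ 738.2 -115.7  200. ]
 [ 625.6  -13.5  227. ]
 [ 700.4   -8.2  208. ]
 [ 710.1 -142.8   18. ]
 [ 769.9 -138.5   18. ]] [[411. 332.]
 [513. 312.]
 [598. 297.]
 [446.  50.]
 [620.  62.]
 [415. 220.]
 [466. 220.]]
```

```bash
python3 g.py 592.3 -102.7 184.5 1.64  678.3 -96.6 171.5 1.64
```

```text
t 4.6333 p [ 591.2 -106.   184.4] rot [3.141 0.    1.653] F [-0.04 -0.96 -2.74] op 0.337 gf 80.0 q [-0.18  0.36  1.73  0.    1.05 -0.26]
[592.3, -102.7, 184.5, 1.64] -> [ 0.0032  0.0013 -0.0001] wz 0.0127
[678.3, -96.6, 171.5, 1.64] -> [0.0023 0.0875 0.0129] wz 0.0127
```

Call:
send_rows --targets '[0.003,0.001,0,0,0,0.013,-1,0.003,0.001,0,0,0,0.013,-1,0.003,0.015,0.002,0,0,0.013,-1,0.003,0.03,0.004,0,0,0.013,-1,0.003,0.045,0.0065,0,0,0.013,-1,0.0025,0.06,0.0085,0,0,0.013,-1,0.0023,0.075,0.011,0,0,0.013,-1,0.0023,0.0875,0.013,0,0,0.013,-1,0.0023,0.0875,0.013,0,0,0.013,-1,0.0023,0.0875,0.013,0,0,0.013,-1]'

```text
clock: 5.47
eef_pos: [678.2, -96.3, 170.7]
tcp_rot: [-3.141, -0.0, 1.64]
contact_force: [-0.3, -0.7, -2.5]
opening: 0.339
grasp_force: 80.0
```

```bash
python3 - <<'E'
from h import *
f=cams.grab_frame('side'); im=f['color'][110:230,210:360]; cv2.imwrite('pics/s4.png',cv2.resize(im,None,fx=4,fy=4,interpolation=cv2.INTER_CUBIC))
E
python3 g.py
```

```text
t 5.5167 p [677.6 -96.4 170.9] rot [-3.14 -0.    1.64] F [-0.33 -0.5  -3.14] op 0.333 gf 80.0 q [-0.14  0.5   1.55 -0.    1.1  -0.21]
```

View pics/s4.png

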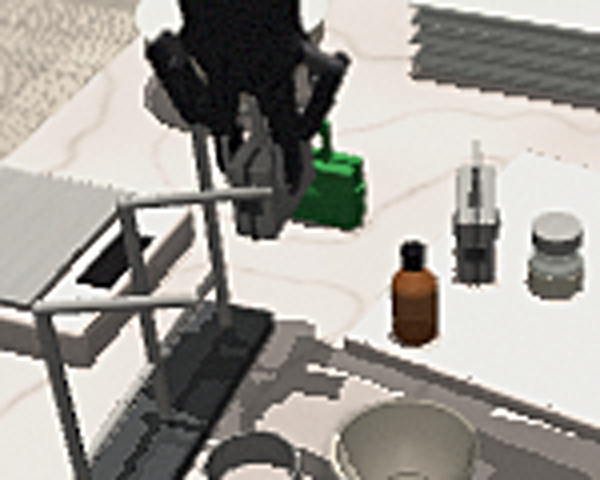

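The peg is hidden behind the gripper, but no contact force appeared during insertion. I'll lower slowly until the peg takes the load.

Call:
send_rows --targets '[0,0,0.002,0,0,0,-1,0,0,0.004,0,0,0,-1,0,0,0.005,0,0,0,-1,0,0,0.006,0,0,0,-1,0,0,0.007,0,0,0,-1,0,0,0.007,0,0,0,-1]'

```text
clock: 6.02
eef_pos: [678.1, -96.6, 164.1]
tcp_rot: [-3.141, -0.0, 1.64]
contact_force: [-1.0, -0.4, -2.3]
opening: 0.333
grasp_force: 80.0
```

Call:
send_rows --targets '[0,0,0.001,0,0,0,-1,0,0,0.002,0,0,0,-1,0,0,0.002,0,0,0,-1]'

```text
clock: 6.27
eef_pos: [678.8, -96.7, 163.1]
tcp_rot: [3.14, 0.001, 1.64]
contact_force: [-1.3, -1.1, 3.5]
opening: 0.333
grasp_force: 80.9
```

Call:
send_rows --targets '[0,0,0.001,0,0,0,-1,0,0,0.0015,0,0,0,-1,0,0,0.0015,0,0,0,-1]'

```text
clock: 6.52
eef_pos: [679.2, -96.9, 162.6]
tcp_rot: [3.139, 0.001, 1.64]
contact_force: [-3.2, -1.6, 10.1]
opening: 0.338
grasp_force: 81.7
```

Contact came at the predicted height, so the eye is on the peg. I'll back off the press, release and rise.

Call:
send_rows --targets '[0,0,-0.0015,0,0,0,-1,0,0,-0.0015,0,0,0,-0.2,0,0,-0.0015,0,0,0,0.0,0,0,-0.0015,0,0,0,0.3,0,0,-0.0015,0,0,0,0.3,0,0,-0.0015,0,0,0,0.3,0,0,-0.0015,0,0,0,0.3,0,0,-0.02,0,0,0,0.3,0,0,-0.05,0,0,0,0.3,0,0,-0.08,0,0,0,0.3,0,0,-0.11,0,0,0,0.3,0,0,-0.12,0,0,0,0.3]'

```text
clock: 7.52
eef_pos: [680.1, -96.8, 285.9]
tcp_rot: [3.135, 0.001, 1.64]
contact_force: [1.8, 0.0, 0.8]
opening: 0.652
grasp_force: 0.0
```

```bash
python3 g.py 402.6 -336 180 1.291 410 -311 180 1.291; python3 - <<'E'
from h import *
f=cams.grab_frame('side'); im=f['color'][110:230,210:360]; cv2.imwrite('pics/s5.png',cv2.resize(im,None,fx=4,fy=4,interpolation=cv2.INTER_CUBIC))
E
```

```text
t 7.5167 p [680.1 -96.8 285.9] rot [3.135e+00 1.000e-03 1.640e+00] F [1.82 0.02 0.76] op 0.652 gf 0.0 q [-0.14  0.4   1.43  0.    1.3  -0.21]
[402.6, -336.0, 180.0, 1.291] -> [-0.2195 -0.2933  0.1059] wz 0.3488
[410.0, -311.0, 180.0, 1.291] -> [-0.1951 -0.2842  0.1059] wz 0.3488
```

View pics/s5.png

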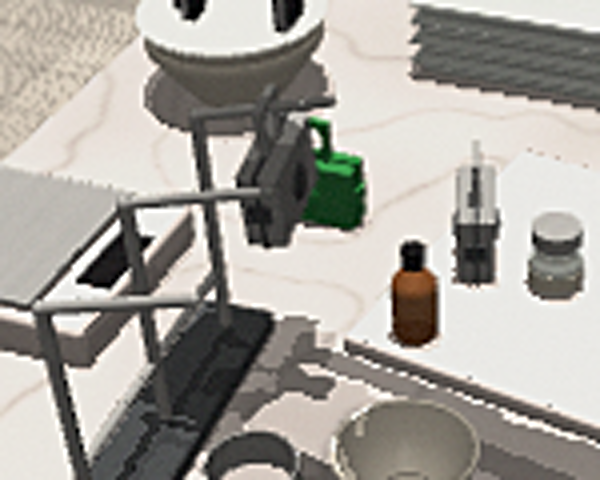

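M1 hangs on the right peg at about (270,160), clear of the robot. Next is M2.

Call:
send_rows --targets '[-0.196,-0.285,0.109,0,0,0.354,0.4,-0.196,-0.285,0.109,0,0,0.354,0.4,-0.196,-0.285,0.109,0,0,0.354,0.4,-0.196,-0.285,0.109,0,0,0.354,0.4,-0.196,-0.285,0.109,0,0,0.354,0.4,-0.196,-0.285,0.109,0,0,0.354,0.4,-0.196,-0.285,0.109,0,0,0.354,0.4,-0.196,-0.285,0.109,0,0,0.354,0.4,-0.196,-0.285,0.109,0,0,0.354,0.4,-0.196,-0.285,0.109,0,0,0.354,0.4,-0.196,-0.285,0.109,0,0,0.354,0.4,-0.196,-0.285,0.109,0,0,0.354,0.4]'

```text
clock: 8.57
eef_pos: [407.5, -311.5, 171.3]
tcp_rot: [-3.141, -0.001, 1.285]
contact_force: [0.3, 0.2, 0.5]
opening: 0.702
grasp_force: 0.0
```

Call:
send_rows --targets '[0,0,0,0,0,0,0.4,0,0,0,0,0,0,0.4,0,0,0,0,0,0,0.4]'

```text
clock: 8.82
eef_pos: [408.3, -311.2, 171.9]
tcp_rot: [3.141, 0.0, 1.287]
contact_force: [0.4, 0.3, 0.8]
opening: 0.695
grasp_force: 0.0
```

```bash
python3 - <<'E'
from fit import *
np.set_printoptions(precision=2,suppress=True)
f=cams.grab_frame('wrist'); im=f['color']; c={k:f[k] for k in ('fx','cx','cy','k1','xyz','attitude')}
# local edge search: maximise gradient along projected visible edges over small pose shifts
g=cv2.GaussianBlur(cv2.cvtColor(im,cv2.COLOR_BGR2GRAY).astype('f4'),(0,0),1.2)
G=cv2.magnitude(cv2.Sobel(g,cv2.CV_32F,1,0),cv2.Sobel(g,cv2.CV_32F,0,1))
E=[((15,42,73),(15,5,73)),((-15,42,73),(-15,5,73)),((15,42,73),(-15,42,73)),((3,19,109),(3,-5,109)),((-3,19,109),(-3,-5,109)),((15,42,15),(-15,42,15)),((15,42,15),(15,42,73)),((-15,42,15),(-15,42,73))]
pts=np.vstack([np.linspace(a,b,20) for a,b in E])
def sc(x,y,t):
    q=proj(R.from_euler('z',t).apply(pts)+[x,y,0],c).astype('f4')
    return cv2.remap(G,q[None,:,0],q[None,:,1],cv2.INTER_LINEAR).mean()
res=sorted([(sc(x,y,t),x,y,t) for x in np.arange(394,412,1.) for y in np.arange(-346,-326,1.) for t in np.arange(-.36,-.2,.02)],reverse=True)
print(np.array(res[:8]), sc(402.6,-336,-.28), c['xyz'])
E
python3 g.py 409.5 -312 46 1.286
```

```text
[[  79.02  403.   -334.     -0.32]
 [  78.83  402.   -333.     -0.36]
 [  78.54  403.   -333.     -0.34]
 [  77.87  402.   -334.     -0.36]
 [  76.93  403.   -333.     -0.32]
 [  76.78  404.   -334.     -0.3 ]
 [  76.7   403.   -334.     -0.34]
 [  76.23  402.   -334.     -0.34]] 54.77346 [ 426.92 -245.84  315.94]
t 8.8667 p [ 408.2 -311.3  171.9] rot [3.141 0.    1.287] F [ 1.01  0.82 -0.18] op 0.699 gf 0.0 q [-0.65  0.25  1.93  0.    0.96 -0.37]
[409.5, -312.0, 46.0, 1.286] -> [-0.0004  0.0014  0.1259] wz 0.0012
```

Call:
send_rows --targets '[0.001,0.002,0.04,0,0,0.016,0.4,0.001,0.002,0.08,0,0,0.016,0.4,0.001,0.002,0.11,0,0,0.016,0.4,0.001,0.002,0.125,0,0,0.016,0.4,0.001,0.002,0.125,0,0,0.016,0.4,0.001,0.002,0.125,0,0,0.016,0.4,0.001,0.002,0.125,0,0,0.016,-1,0.001,0.002,0.125,0,0,0.016,-1,0.001,0.002,0.125,0,0,0.016,-1,0.001,0.002,0.125,0,0,0.016,-1,0.001,0.002,0.125,0,0,0.016,-1,0.001,0.002,0.125,0,0,0.016,-1]'

```text
clock: 9.87
eef_pos: [410.8, -312.1, 48.6]
tcp_rot: [3.139, 0.001, 1.27]
contact_force: [-0.5, 0.6, 6.0]
opening: 0.336
grasp_force: 77.9
```

```bash
python3 g.py
```

```text
t 9.8667 p [ 410.8 -312.1   48.6] rot [3.139e+00 1.000e-03 1.270e+00] F [-0.52  0.6   6.01] op 0.336 gf 77.9 q [-0.65  0.44  2.    0.    0.69 -0.35]
```

Call:
send_rows --targets '[0,0,-0.03,0,0,0,-1,0,0,-0.06,0,0,0,-1,0,0,-0.09,0,0,0,-1,0,0,-0.12,0,0,0,-1,0,0,-0.14,0,0,0,-1,0,0,-0.14,0,0,0,-1,0,0,-0.14,0,0,0,-1,0,0,-0.14,0,0,0,-1,0,0,-0.14,0,0,0,-1,0,0,-0.14,0,0,0,-1,0,0,-0.14,0,0,0,-1,0,0,-0.14,0,0,0,-1]'

```text
clock: 10.87
eef_pos: [409.4, -311.1, 186.0]
tcp_rot: [-3.14, -0.001, 1.27]
contact_force: [-0.7, -0.3, -3.2]
opening: 0.338
grasp_force: 79.8
```

```bash
cat > wt.py <<'E'
from h import *
F=[]
for k in range(14):
    cams.grab_frame('wrist'); s=r.sense(); F.append(np.r_[s['contact_force'],s['wrist_torque']])
F=np.array(F);print(F[:,2].round(1),F.mean(0).round(3),F.std(0)/3.7)
E
python3 wt.py; python3 g.py
```

```text
[-3.1 -3.3 -2.9 -2.  -3.1 -2.4 -2.  -1.7 -2.5 -2.5 -2.4 -2.7 -2.6 -2.4] [-0.007 -0.206 -2.527  0.064 -0.012  0.007] [0.19453499 0.12086042 0.1185644  0.00716515 0.00912989 0.00579478]
t 11.5667 p [ 409.7 -311.3  186.8] rot [3.142 0.    1.27 ] F [-0.09 -0.4  -2.36] op 0.337 gf 79.8 q [-0.65  0.23  1.91  0.    1.   -0.35]
```

M2 reads about 2.53 N (258 g), which is light, so it goes on peg1.

```bash
python3 g.py 584 8.2 184.5 1.64
```

```text
t 11.5667 p [ 409.7 -311.3  186.8] rot [3.142 0.    1.27 ] F [-0.09 -0.4  -2.36] op 0.337 gf 79.8 q [-0.65  0.23  1.91  0.    1.   -0.35]
[584.0, 8.2, 184.5, 1.64] -> [0.3568 0.0718 0.0023] wz -0.3702
```

Call:
send_rows --targets '[0.035,0.007,0.002,0,0,-0.037,-1,0.07,0.014,0.002,0,0,-0.074,-1,0.105,0.021,0.002,0,0,-0.11,-1,0.14,0.028,0.002,0,0,-0.15,-1,0.175,0.035,0.002,0,0,-0.185,-1,0.21,0.042,0.002,0,0,-0.22,-1,0.245,0.049,0.002,0,0,-0.26,-1,0.28,0.056,0.002,0,0,-0.3,-1,0.315,0.063,0.002,0,0,-0.335,-1,0.34,0.069,0.002,0,0,-0.36,-1,0.357,0.072,0.002,0,0,-0.37,-1,0.357,0.072,0.002,0,0,-0.37,-1]'

```text
clock: 12.57
eef_pos: [586.0, 11.4, 184.8]
tcp_rot: [3.14, -0.001, 1.643]
contact_force: [-0.8, -0.3, -1.8]
opening: 0.336
grasp_force: 79.5
```

Call:
send_rows --targets '[0,0,0,0,0,0,-1,0,0,0,0,0,0,-1,0,0,0,0,0,0,-1,0,0,0,0,0,0,-1]'

```text
clock: 12.9
eef_pos: [583.9, 7.3, 184.8]
tcp_rot: [-3.141, 0.0, 1.638]
contact_force: [0.2, 0.4, -3.0]
opening: 0.333
grasp_force: 79.6
```

```bash
python3 g.py 584 8.2 184.5 1.64 670.6 13.7 171.5 1.64;python3 - <<'E'
from fit import *
np.set_printoptions(precision=2,suppress=True)
f=cams.grab_frame('wrist'); im=f['color']; cv2.imwrite('pics/w6.png',im); c={k:f[k] for k in ('fx','cx','cy','k1','xyz','attitude')}
g=cv2.GaussianBlur(cv2.cvtColor(im,cv2.COLOR_BGR2GRAY).astype('f4'),(0,0),1.2)
G=cv2.magnitude(cv2.Sobel(g,cv2.CV_32F,1,0),cv2.Sobel(g,cv2.CV_32F,0,1))
# peg0 as a cylinder outline (+ tip), peg1 far half
from itertools import product
def outline(py,xs):
    pts=[]
    for s in(-4,4): pts+= [(x,py+s,227-(x+105)*np.tan(.2618)) for x in xs]
    return pts
P=np.array(outline(110,np.linspace(-104,-20,40))+[(-105,110+k,227) for k in np.linspace(-3,3,12)])
def sc(x,y,t):
    q=proj(R.from_euler('z',t).apply(P)+[x,y,0],c).astype('f4')
    return cv2.remap(G,q[None,:,0],q[None,:,1],cv2.INTER_LINEAR).mean()
res=sorted([(sc(x,y,t),x,y,t) for x in np.arange(722,740,1.) for y in np.arange(-15,4,1.) for t in np.arange(.04,.11,.01)],reverse=True)
print(np.array(res[:6]),sc(730.3,-6.2,.07)); print(proj(R.from_euler('z',.07).apply(P[[0,39]])+[730.3,-6.2,0],c))
E
```

```text
t 12.9 p [583.9   7.3 184.8] rot [-3.141  0.     1.638] F [ 0.24  0.37 -2.98] op 0.333 gf 79.6 q [ 0.01  0.34  1.77 -0.    1.04 -0.06]
[584.0, 8.2, 184.5, 1.64] -> [0.0009 0.0002 0.0003] wz -0.0015
[670.6, 13.7, 171.5, 1.64] -> [0.0005 0.087  0.0133] wz -0.0015
[[128.89 727.   -13.     0.08]
 [126.32 726.   -14.     0.07]
 [125.88 730.   -11.     0.11]
 [124.22 729.   -12.     0.1 ]
 [119.39 728.   -12.     0.09]
 [115.87 729.   -11.     0.1 ]] 83.217415
[[439.35  74.12]
 [624.99  80.18]]
```

```bash
python3 - <<'E'
from fit import *
f=cams.grab_frame('wrist'); g=cv2.cvtColor(f['color'],cv2.COLOR_BGR2GRAY).astype(int)
for x in (460,500,560): print(x,[(y,int(g[y,x])) for y in range(52,112,2)])
print('row76',g[76,400:470:3],'row84',g[84,400:470:3])
def med(P): return proj(np.array(P),f)
for st in ((730.3,-6.2,.07),(727.5,-8.5,.072),(727,-13,.08)):
    print(st,med(R.from_euler('z',st[2]).apply([(-105,110,227),(-60,110,215),(-20,110,204.3)])+[st[0],st[1],0]).round(1).tolist())
E
```

```text
460 [(52, 178), (54, 183), (56, 186), (58, 184), (60, 182), (62, 176), (64, 172), (66, 163), (68, 156), (70, 139), (72, 112), (74, 128), (76, 83), (78, 96), (80, 96), (82, 97), (84, 96), (86, 95), (88, 93), (90, 87), (92, 55), (94, 67), (96, 69), (98, 62), (100, 68), (102, 69), (104, 70), (106, 98), (108, 96), (110, 95)]
500 [(52, 166), (54, 176), (56, 182), (58, 185), (60, 184), (62, 181), (64, 179), (66, 171), (68, 165), (70, 156), (72, 136), (74, 103), (76, 202), (78, 214), (80, 213), (82, 214), (84, 215), (86, 209), (88, 71), (90, 65), (92, 66), (94, 65), (96, 65), (98, 72), (100, 140), (102, 200), (104, 211), (106, 215), (108, 216), (110, 216)]
560 [(52, 188), (54, 150), (56, 168), (58, 179), (60, 182), (62, 187), (64, 184), (66, 179), (68, 173), (70, 165), (72, 157), (74, 140), (76, 111), (78, 73), (80, 66), (82, 66), (84, 64), (86, 62), (88, 69), (90, 68), (92, 68), (94, 140), (96, 195), (98, 197), (100, 198), (102, 197), (104, 196), (106, 198), (108, 196), (110, 197)]
row76 [198 197 197 197 198 197 196 195 186  87  64  72  76  75  72  75  80  81
  84  80  83  79  79  84] row84 [216 215 216 215 214 214 202 135  40  81  97  95 101  92  85  85  86  93
 102 100  96  98  98  98]
(730.3, -6.2, 0.07) [[437.8, 61.1], [547.2, 66.2], [627.8, 69.6]]
(727.5, -8.5, 0.072) [[427.3, 68.8], [537.1, 72.8], [618.0, 75.5]]
(727, -13, 0.08) [[420.6, 85.9], [529.6, 87.2], [610.3, 87.8]]
```

The peg0 band at column 560 spans rows 54–77, so its centre is 65.5 against 66 predicted. The stand model holds and the edge fit had locked onto the shadow. I'll insert on peg1.

Call:
send_rows --targets '[0.0009,0.001,0,0,0,0,-1,0.0008,0.015,0.002,0,0,0,-1,0.0008,0.03,0.004,0,0,0,-1,0.0007,0.045,0.0065,0,0,0,-1,0.0006,0.06,0.009,0,0,0,-1,0.0005,0.075,0.011,0,0,0,-1,0.0005,0.087,0.013,0,0,0,-1,0.0005,0.087,0.013,0,0,0,-1,0.0005,0.087,0.013,0,0,0,-1]'

```text
clock: 13.75
eef_pos: [670.9, 14.6, 171.3]
tcp_rot: [-3.141, -0.0, 1.64]
contact_force: [-0.5, -0.3, -2.2]
opening: 0.332
grasp_force: 79.6
```

Call:
send_rows --targets '[0,0,0.002,0,0,0,-1,0,0,0.004,0,0,0,-1,0,0,0.005,0,0,0,-1,0,0,0.006,0,0,0,-1,0,0,0.007,0,0,0,-1,0,0,0.007,0,0,0,-1]'

```text
clock: 14.25
eef_pos: [670.8, 14.8, 164.7]
tcp_rot: [-3.141, -0.0, 1.64]
contact_force: [0.0, -0.1, -2.5]
opening: 0.336
grasp_force: 79.6
```

Call:
send_rows --targets '[0,0,0.001,0,0,0,-1,0,0,0.002,0,0,0,-1,0,0,0.002,0,0,0,-1]'

```text
clock: 14.5
eef_pos: [671.5, 14.6, 163.6]
tcp_rot: [3.14, 0.0, 1.64]
contact_force: [-1.1, -1.1, 3.9]
opening: 0.333
grasp_force: 80.5
```

Call:
send_rows --targets '[0,0,0,0,0,0,-0.2,0,0,0,0,0,0,0,0,0,0,0,0,0,0.3,0,0,0,0,0,0,0.3,0,0,0,0,0,0,0.3,0,0,0,0,0,0,0.3,0,0,-0.02,0,0,0,0.3,0,0,-0.05,0,0,0,0.3,0,0,-0.08,0,0,0,0.3,0,0,-0.11,0,0,0,0.3,0,0,-0.12,0,0,0,0.3,0,0,-0.12,0,0,0,0.3]'

```text
clock: 15.5
eef_pos: [672.6, 14.9, 286.4]
tcp_rot: [3.136, 0.0, 1.64]
contact_force: [0.3, -0.4, -0.1]
opening: 0.651
grasp_force: 0.0
```

```bash
python3 g.py 593.5 -293.5 190 1.951
```

```text
t 15.5 p [672.6  14.9 286.4] rot [3.136 0.    1.64 ] F [ 0.35 -0.41 -0.11] op 0.651 gf 0.0 q [ 0.02  0.38  1.47  0.    1.29 -0.05]
[593.5, -293.5, 190.0, 1.951] -> [-0.3022 -0.1002  0.0964] wz -0.3111
```

Call:
send_rows --targets '[-0.302,-0.1,0,0,0,-0.31,0.4,-0.302,-0.1,0,0,0,-0.31,0.4,-0.302,-0.1,0,0,0,-0.31,0.4,-0.302,-0.1,0,0,0,-0.31,0.4,-0.302,-0.1,0,0,0,-0.31,0.4,-0.302,-0.1,0,0,0,-0.31,0.4,-0.302,-0.1,0,0,0,-0.31,0.4,-0.302,-0.1,0.03,0,0,-0.31,0.4,-0.302,-0.1,0.07,0,0,-0.31,0.4,-0.302,-0.1,0.11,0,0,-0.31,0.4,-0.302,-0.1,0.115,0,0,-0.31,0.4,-0.302,-0.1,0.115,0,0,-0.31,0.4]'

```text
clock: 16.5
eef_pos: [589.5, -292.2, 163.8]
tcp_rot: [-3.136, -0.006, 1.95]
contact_force: [-0.2, 0.0, -0.3]
opening: 0.702
grasp_force: 0.0
```

Call:
send_rows --targets '[0,0,0,0,0,0,0.4,0,0,0,0,0,0,0.4,0,0,0,0,0,0,0.4]'

```text
clock: 16.75
eef_pos: [593.6, -293.6, 170.3]
tcp_rot: [3.139, 0.003, 1.951]
contact_force: [0.3, -0.3, 0.1]
opening: 0.697
grasp_force: 0.0
```

```bash
python3 - <<'E'
from fit import *
np.set_printoptions(precision=2,suppress=True)
f=cams.grab_frame('wrist'); im=f['color']; c={k:f[k] for k in ('fx','cx','cy','k1','xyz','attitude')}
g=cv2.GaussianBlur(cv2.cvtColor(im,cv2.COLOR_BGR2GRAY).astype('f4'),(0,0),1.2)
G=cv2.magnitude(cv2.Sobel(g,cv2.CV_32F,1,0),cv2.Sobel(g,cv2.CV_32F,0,1))
E=[((15,42,73),(15,-15,73)),((-15,42,73),(-15,-15,73)),((15,42,73),(-15,42,73)),((3,19,109),(3,-15,109)),((-3,19,109),(-3,-15,109)),((15,42,15),(-15,42,15)),((15,42,15),(15,42,73)),((-15,42,15),(-15,42,73))]
pts=np.vstack([np.linspace(a,b,20) for a,b in E])
def sc(x,y,t):
    q=proj(R.from_euler('z',t).apply(pts)+[x,y,0],c).astype('f4')
    return cv2.remap(G,q[None,:,0],q[None,:,1],cv2.INTER_LINEAR).mean()
res=sorted([(sc(x,y,t),x,y,t) for x in np.arange(576,595,1.) for y in np.arange(-280,-260,1.) for t in np.arange(.3,.48,.02)],reverse=True)
print(np.array(res[:8]), sc(585,-270,.38), c['xyz'])
E
python3 g.py 594 -293 46 1.951
```

```text
[[  89.7   593.   -262.      0.32]
 [  89.31  593.   -262.      0.34]
 [  88.63  593.   -262.      0.3 ]
 [  88.22  593.   -262.      0.38]
 [  88.06  594.   -262.      0.3 ]
 [  87.99  594.   -261.      0.42]
 [  87.94  592.   -262.      0.36]
 [  87.68  593.   -262.      0.36]] 61.19939 [ 567.71 -230.17  314.18]
t 16.8 p [ 593.5 -293.6  170.1] rot [3.139e+00 3.000e-03 1.951e+00] F [-0.43 -0.14  0.01] op 0.701 gf 0.0 q [-0.46  0.47  1.61 -0.    1.07 -0.84]
[594.0, -293.0, 46.0, 1.951] -> [0.0003 0.0007 0.1241] wz -0.0005
```

```bash
python3 - <<'E'
from fit import *
np.set_printoptions(precision=2,suppress=True)
def grad(im,s):
    g=cv2.GaussianBlur(cv2.cvtColor(im,cv2.COLOR_BGR2GRAY).astype('f4'),(0,0),s)
    G=cv2.magnitude(cv2.Sobel(g,cv2.CV_32F,1,0),cv2.Sobel(g,cv2.CV_32F,0,1)); return G/G.mean()
I={n:grad(cv2.imread(f'pics/{n}0.png'),.8) for n in('top','side')}
A,B,Cc,D=[(15,42),(15,-42),(-15,-42),(-15,42)]
E=[((*p,73),(*q,73)) for p,q in((A,B),(B,Cc),(Cc,D),(D,A))]+[((*A,15),(*D,15)),((*A,15),(*A,73)),((*D,15),(*D,73)),((0,19,109),(0,-19,109))]
pts=np.vstack([np.linspace(a,b,20) for a,b in E])
def sc(x,y,t,cs=('top','side')):
    s=0
    for n in cs:
        q=proj(R.from_euler('z',t).apply(pts)+[x,y,0],n).astype('f4'); s+=cv2.remap(I[n],q[None,:,0],q[None,:,1],cv2.INTER_LINEAR).mean()
    return s
for c in((444,-175,0),(403,-335,-.3),(585,-270,.38)):
    for cs in (('top',),('side',),('top','side')):
        res=sorted([(sc(x,y,t,cs),x,y,t) for x in c[0]+np.arange(-12,13,1.) for y in c[1]+np.arange(-12,13,1.) for t in c[2]+np.arange(-.1,.11,.02)],reverse=True)
        print(c,cs,np.array(res[0]),np.mean(np.array(res[:8])[:,1:],0))
# wrist: raw score landscape limited near estimate
f=cams.grab_frame('wrist');cv2.imwrite('pics/w7.png',f['color']);W=grad(f['color'],1.2)
Q=R.from_euler('z',.38).apply([(15,42,73),(-15,42,73),(15,42,15),(-15,42,15)])+[585,-270,0]
print(proj(Q,f).round(0).tolist())
g=cv2.cvtColor(f['color'],cv2.COLOR_BGR2GRAY)
for y in (185,200,215,230,245,260): print(y,g[y,250:400:5].tolist())
E
```

```text
(444, -175, 0) ('top',) [   4.7   447.   -174.      0.08] [ 446.75 -174.12    0.07]
(444, -175, 0) ('side',) [   7.47  444.   -172.      0.02] [ 443.12 -171.75    0.  ]
(444, -175, 0) ('top', 'side') [  11.83  445.   -174.      0.04] [ 443.88 -173.62    0.01]
(403, -335, -0.3) ('top',) [   5.44  406.   -335.     -0.24] [ 405.38 -334.75   -0.23]
(403, -335, -0.3) ('side',) [   7.4  406.  -333.    -0.2] [ 405.75 -333.     -0.21]
(403, -335, -0.3) ('top', 'side') [  12.75  406.   -334.     -0.2 ] [ 405.5  -334.38   -0.22]
(585, -270, 0.38) ('top',) [   5.48  584.   -270.      0.36] [ 584.88 -269.62    0.38]
(585, -270, 0.38) ('side',) [   7.11  586.   -266.      0.34] [ 585.75 -266.25    0.34]
(585, -270, 0.38) ('top', 'side') [  12.04  586.   -269.      0.34] [ 585.62 -268.5     0.35]
[[336.0, 120.0], [299.0, 120.0], [332.0, 119.0], [303.0, 119.0]]
185 [182, 181, 181, 182, 123, 108, 94, 96, 96, 124, 116, 75, 69, 75, 75, 73, 74, 124, 125, 103, 118, 115, 117, 118, 117, 112, 116, 118, 115, 113]
200 [180, 180, 182, 182, 182, 181, 182, 173, 122, 123, 80, 74, 73, 74, 75, 73, 99, 104, 116, 116, 117, 114, 114, 113, 113, 115, 179, 179, 179, 178]
215 [182, 182, 182, 180, 179, 182, 180, 181, 181, 182, 125, 124, 125, 48, 123, 106, 116, 114, 116, 114, 115, 115, 160, 179, 177, 178, 178, 177, 167, 153]
230 [183, 180, 180, 181, 181, 180, 179, 180, 181, 182, 182, 180, 179, 113, 115, 116, 115, 113, 114, 159, 178, 178, 180, 178, 178, 178, 173, 165, 176, 178]
245 [8, 5, 98, 181, 181, 181, 181, 182, 180, 183, 181, 170, 182, 181, 178, 180, 179, 180, 180, 177, 179, 177, 169, 161, 173, 15, 16, 51, 52, 20]
260 [0, 0, 1, 182, 181, 182, 181, 182, 181, 177, 180, 181, 181, 180, 180, 178, 181, 178, 168, 165, 176, 179, 177, 179, 179, 0, 5, 7, 8, 55]
```

M3 is confirmed at about (585.5, −269, 0.36 rad), and the wrist rows fit that. Grip it.

Call:
send_rows --targets '[0.001,0.001,0.04,0,0,0.016,0.4,0.001,0.001,0.08,0,0,0.016,0.4,0.001,0.001,0.11,0,0,0.016,0.4,0.001,0.001,0.124,0,0,0.016,0.4,0.001,0.001,0.124,0,0,0.016,0.4,0.001,0.001,0.124,0,0,0.016,0.4,0.001,0.001,0.124,0,0,0.016,-1,0.001,0.001,0.124,0,0,0.016,-1,0.001,0.001,0.124,0,0,0.016,-1,0.001,0.001,0.124,0,0,0.016,-1,0.001,0.001,0.124,0,0,0.016,-1,0.001,0.001,0.124,0,0,0.016,-1]'

```text
clock: 17.85
eef_pos: [594.3, -292.9, 46.4]
tcp_rot: [3.139, 0.003, 1.934]
contact_force: [0.0, 0.2, 6.4]
opening: 0.343
grasp_force: 79.6
```

```bash
python3 g.py
```

```text
t 17.85 p [ 594.3 -292.9   46.4] rot [3.139e+00 3.000e-03 1.934e+00] F [0.02 0.19 6.37] op 0.343 gf 79.6 q [-0.46  0.61  1.67  0.    0.85 -0.82]
```

Call:
send_rows --targets '[0,0,-0.03,0,0,0,-1,0,0,-0.06,0,0,0,-1,0,0,-0.09,0,0,0,-1,0,0,-0.12,0,0,0,-1,0,0,-0.14,0,0,0,-1,0,0,-0.14,0,0,0,-1,0,0,-0.14,0,0,0,-1,0,0,-0.14,0,0,0,-1,0,0,-0.14,0,0,0,-1,0,0,-0.14,0,0,0,-1,0,0,-0.14,0,0,0,-1,0,0,-0.14,0,0,0,-1]'

```text
clock: 18.85
eef_pos: [592.3, -291.9, 182.8]
tcp_rot: [-3.141, -0.001, 1.934]
contact_force: [-0.5, -1.0, -4.5]
opening: 0.335
grasp_force: 80.4
```

```bash
python3 wt.py; python3 g.py
```

```text
[-3.6 -2.9 -3.4 -3.9 -4.6 -4.3 -4.  -4.  -3.6 -4.1 -2.7 -3.9 -3.3 -4.1] [ 0.015 -0.024 -3.737 -0.075 -0.04   0.013] [0.09075164 0.09786226 0.14027747 0.00722705 0.00716244 0.00610215]
t 19.55 p [ 592.7 -292.1  183.8] rot [3.142 0.    1.934] F [-0.05 -0.37 -4.1 ] op 0.333 gf 80.4 q [-0.46  0.45  1.59  0.    1.09 -0.82]
```

M3 reads 3.74 N (about 381 g), which is heavy, so it goes to the pan. I'll travel via (480,−150), keeping away from the stand.

```bash
python3 g.py 480 -150 190 1.75 458 272 190 1.45
```

```text
t 19.55 p [ 592.7 -292.1  183.8] rot [3.142 0.    1.934] F [-0.05 -0.37 -4.1 ] op 0.333 gf 80.4 q [-0.46  0.45  1.59  0.    1.09 -0.82]
[480.0, -150.0, 190.0, 1.75] -> [ 0.1728 -0.0549 -0.0062] wz 0.1838
[458.0, 272.0, 190.0, 1.45] -> [ 0.5751  0.0744 -0.0062] wz 0.4838
```

Call:
send_rows --targets '[0.035,-0.011,-0.005,0,0,0.04,-1,0.07,-0.022,-0.006,0,0,0.08,-1,0.105,-0.033,-0.006,0,0,0.11,-1,0.14,-0.044,-0.006,0,0,0.15,-1,0.173,-0.055,-0.006,0,0,0.184,-1,0.205,-0.045,-0.006,0,0,0.21,-1,0.238,-0.034,-0.006,0,0,0.235,-1,0.271,-0.023,-0.006,0,0,0.26,-1,0.304,-0.013,-0.006,0,0,0.285,-1,0.337,-0.002,-0.006,0,0,0.31,-1,0.37,0.009,-0.006,0,0,0.33,-1,0.403,0.019,-0.006,0,0,0.355,-1]'

```text
clock: 20.55
eef_pos: [467.2, 93.1, 190.2]
tcp_rot: [3.141, -0.0, 1.578]
contact_force: [1.3, -0.5, -3.9]
opening: 0.335
grasp_force: 80.3
```

```bash
python3 g.py 458 272 190 1.45
```

```text
t 20.55 p [467.2  93.1 190.2] rot [ 3.141 -0.     1.578] F [ 1.32 -0.46 -3.92] op 0.335 gf 80.3 q [ 0.19  0.17  1.98 -0.    0.99  0.19]
[458.0, 272.0, 190.0, 1.45] -> [ 0.179  -0.008   0.0002] wz 0.1277
```

Call:
send_rows --targets '[0.033,-0.002,0,0,0,0.025,-1,0.066,-0.003,0,0,0,0.05,-1,0.099,-0.005,0,0,0,0.075,-1,0.13,-0.006,0,0,0,0.1,-1,0.16,-0.007,0,0,0,0.12,-1,0.175,-0.008,0,0,0,0.128,-1,0.175,-0.008,0,0,0,0.128,-1,0.175,-0.008,0,0,0,0.128,-1,0.175,-0.008,0,0,0,0.128,-1]'

```text
clock: 21.3
eef_pos: [457.7, 265.7, 189.7]
tcp_rot: [-3.141, 0.001, 1.451]
contact_force: [0.1, -0.7, -4.2]
opening: 0.337
grasp_force: 80.5
```

```bash
python3 wt.py; python3 g.py 458 272 42 1.45; python3 - <<'E'
# where do the pan walls lie vs. target, in the wrist view? (numbers only): bar and pan extents in the start top picture
from fit import *
im=cv2.imread('pics/top0.png'); hsv=cv2.cvtColor(im,cv2.COLOR_BGR2HSV)[165:190,195:260]
m=((hsv[...,2]<110)&(hsv[...,1]>70)).astype('uint8'); ys,xs=np.nonzero(m); print('bar px',xs.min()+195,xs.max()+195,ys.min()+165,ys.max()+165)
th=-.12
for l in [(-35,42,4),(-35,-42,4),(-5,42,4),(-5,-42,4),(100,55,16),(66,-55,16)]: print(l,proj(R.from_euler('z',th).apply(l)+[481,293.7,0],'top').round(0))
E
```

```text
[-3.3 -4.1 -3.8 -3.8 -3.7 -3.7 -4.1 -4.2 -4.7 -3.9 -3.2 -4.4 -3.1 -4.2] [ 1.000e-03 -9.800e-02 -3.882e+00 -9.700e-02  6.000e-03  1.300e-02] [0.10900888 0.11819643 0.1164973  0.00793898 0.00928327 0.00878278]
t 22.0 p [457.9 266.3 189.8] rot [-3.142  0.     1.451] F [ 0.46 -0.14 -4.15] op 0.335 gf 80.5 q [0.52 0.25 1.88 0.   1.01 0.64]
[458.0, 272.0, 42.0, 1.45] -> [ 0.0057 -0.0006  0.1478] wz 0.0007
bar px 208 241 169 183
(-35, 42, 4) [[219. 214.]]
(-35, -42, 4) [[247. 217.]]
(-5, 42, 4) [[221. 204.]]
(-5, -42, 4) [[248. 208.]]
(100, 55, 16) [[221. 169.]]
(66, -55, 16) [[255. 185.]]
```

Call:
send_rows --targets '[0,0,0.035,0,0,0,-1,0,0,0.07,0,0,0,-1,0,0,0.1,0,0,0,-1,0,0,0.125,0,0,0,-1,0,0,0.14,0,0,0,-1,0,0,0.146,0,0,0,-1,0,0,0.148,0,0,0,-1,0,0,0.148,0,0,0,-1,0,0,0.148,0,0,0,-1]'

```text
clock: 22.75
eef_pos: [458.7, 266.8, 42.8]
tcp_rot: [3.14, -0.001, 1.451]
contact_force: [0.2, -0.2, -3.5]
opening: 0.336
grasp_force: 80.3
```

Call:
send_rows --targets '[0,0,0.001,0,0,0,-1,0,0,0.002,0,0,0,-1,0,0,0.003,0,0,0,-1,0,0,0.003,0,0,0,-1]'

```text
clock: 23.08
eef_pos: [458.0, 266.4, 39.1]
tcp_rot: [3.141, -0.0, 1.451]
contact_force: [-0.8, -0.0, -3.9]
opening: 0.334
grasp_force: 80.3
```

Call:
send_rows --targets '[0,0,0.001,0,0,0,-1,0,0,0.002,0,0,0,-1,0,0,0.002,0,0,0,-1]'

```text
clock: 23.33
eef_pos: [457.8, 266.3, 36.6]
tcp_rot: [-3.141, 0.0, 1.451]
contact_force: [-0.0, -0.8, -3.5]
opening: 0.336
grasp_force: 80.4
```

Call:
send_rows --targets '[0,0,0.001,0,0,0,-1,0,0,0.0015,0,0,0,-1,0,0,0.0015,0,0,0,-1]'

```text
clock: 23.58
eef_pos: [457.9, 266.3, 35.5]
tcp_rot: [-3.142, 0.0, 1.451]
contact_force: [-1.1, -0.6, 0.2]
opening: 0.335
grasp_force: 81.1
```

Call:
send_rows --targets '[0,0,0.001,0,0,0,-1,0,0,0.001,0,0,0,-1,0,0,0.001,0,0,0,-1]'

```text
clock: 23.83
eef_pos: [457.9, 266.3, 35.4]
tcp_rot: [3.142, -0.0, 1.451]
contact_force: [-5.0, -3.8, 14.3]
opening: 0.339
grasp_force: 83.0
```

The floor carries it. Release and rise.

Call:
send_rows --targets '[0,0,-0.001,0,0,0,-1,0,0,-0.001,0,0,0,-0.2,0,0,-0.001,0,0,0,0,0,0,-0.001,0,0,0,0.3,0,0,-0.001,0,0,0,0.3,0,0,-0.001,0,0,0,0.3,0,0,-0.02,0,0,0,0.3,0,0,-0.05,0,0,0,0.3,0,0,-0.08,0,0,0,0.3,0,0,-0.12,0,0,0,0.3,0,0,-0.16,0,0,0,0.3,0,0,-0.17,0,0,0,0.3]'

```text
clock: 24.83
eef_pos: [460.4, 267.8, 210.3]
tcp_rot: [3.135, -0.005, 1.451]
contact_force: [1.0, 0.6, 1.2]
opening: 0.648
grasp_force: 0.0
```

```bash
python3 - <<'E'
from fit import *
# numeric check vs projected expectations, side camera: edge score of placed/hung moulds
f=cams.grab_frame('side'); im=f['color']; cv2.imwrite('pics/end.png',im)
g=cv2.GaussianBlur(cv2.cvtColor(im,cv2.COLOR_BGR2GRAY).astype('f4'),(0,0),.8)
G=cv2.magnitude(cv2.Sobel(g,cv2.CV_32F,1,0),cv2.Sobel(g,cv2.CV_32F,0,1));G/=G.mean()
A,B,Cc,D=[(15,42),(15,-42),(-15,-42),(-15,42)]
E=[((*p,58),(*q,58)) for p,q in((A,B),(B,Cc),(Cc,D),(D,A))]+[((*A,0),(*D,0)),((*A,0),(*A,58)),((*D,0),(*D,58)),((0,19,94),(0,-19,94))]
P=np.vstack([np.linspace(a,b,20) for a,b in E])
def sc(x,y,z,t):
    q=proj(R.from_euler('z',t).apply(P)+[x,y,z],'side').astype('f4'); return cv2.remap(G,q[None,:,0],q[None,:,1],cv2.INTER_LINEAR).mean()
for n,c in dict(M1=(680,-121,130,.07),M2=(672,-10,130,.07),M3=(461,291,4,-.12)).items():
    s=[(sc(x,y,z,t),x,y,z,t) for x in c[0]+np.arange(-16,17,2.) for y in c[1]+np.arange(-12,13,2.) for z in c[2]+np.arange(-6,7,3.) for t in c[3]+np.arange(-.12,.13,.04)]
    print(n,np.round(max(s),2),'median',np.median([k[0] for k in s]).round(2))
E
python3 g.py
```

```text
M1 [ 1.83e+00  6.82e+02 -1.11e+02  1.36e+02 -1.00e-02] median 0.78
M2 [ 5.58e+00  6.88e+02 -4.00e+00  1.24e+02 -5.00e-02] median 2.97
M3 [ 3.59e+00  4.63e+02  2.91e+02  4.00e+00 -8.00e-02] median 2.35
t 24.8833 p [460.5 267.9 209.8] rot [ 3.135 -0.005  1.451] F [-0.06 -0.03  2.78] op 0.65 gf 0.0 q [0.52 0.23 1.86 0.   1.05 0.64]
```

Call:
send_rows --targets '[-0.58,-0.061,-0.03,0,0,0,0.3,-0.58,-0.061,-0.03,0,0,0,0.3,-0.58,-0.061,-0.03,0,0,0,0.3,-0.58,-0.061,-0.03,0,0,0,0.3,-0.58,-0.061,-0.03,0,0,0,0.3,-0.58,-0.061,-0.03,0,0,0,0.3,-0.58,-0.061,-0.03,0,0,0,0.3,-0.58,-0.061,-0.03,0,0,0,0.3,-0.58,-0.061,-0.03,0,0,0,0.3,-0.58,-0.061,-0.03,0,0,0,0.3,-0.58,-0.061,-0.03,0,0,0,0.3,-0.58,-0.061,-0.03,0,0,0,0.3]'

```text
clock: 25.88
eef_pos: [345.3, -222.1, 229.4]
tcp_rot: [-3.141, -0.0, 1.451]
contact_force: [0.7, 0.4, -0.6]
opening: 0.65
grasp_force: 0.0
```

Call:
send_rows --targets '[-0.2,0,0,0,0,0,0.3,-0.2,0,0,0,0,0,0.3,-0.2,0,0,0,0,0,0.3,-0.2,0,0,0,0,0,0.3,-0.2,0,0,0,0,0,0.3,-0.2,0,0,0,0,0,0.3,-0.2,0,0,0,0,0,0.3,-0.2,0,0,0,0,0,0.3]'

```text
clock: 26.55
eef_pos: [322.1, -418.2, 228.8]
tcp_rot: [-3.14, -0.002, 1.45]
contact_force: [0.1, 0.4, -0.8]
opening: 0.645
grasp_force: 0.0
```

```bash
python3 - <<'E'
from fit import *
A,B,Cc,D=[(15,42),(15,-42),(-15,-42),(-15,42)]
E=[((*p,58),(*q,58)) for p,q in((A,B),(B,Cc),(Cc,D),(D,A))]+[((*A,0),(*D,0)),((*A,0),(*A,58)),((*D,0),(*D,58)),((0,19,94),(0,-19,94))]
P=np.vstack([np.linspace(a,b,20) for a,b in E])
I={}
for n in('side','top'):
    f=cams.grab_frame(n); im=f['color']; cv2.imwrite(f'pics/end_{n}.png',im)
    g=cv2.GaussianBlur(cv2.cvtColor(im,cv2.COLOR_BGR2GRAY).astype('f4'),(0,0),.8)
    G=cv2.magnitude(cv2.Sobel(g,cv2.CV_32F,1,0),cv2.Sobel(g,cv2.CV_32F,0,1));I[n]=G/G.mean()
    # change vs the start picture: list of changed blobs
    d=cv2.absdiff(im,cv2.imread(f'pics/{n}0.png')).max(2); m=cv2.morphologyEx((d>45).astype('uint8'),cv2.MORPH_OPEN,np.ones((3,3)))
    k,_,st,ce=cv2.connectedComponentsWithStats(m); print(n,[(st[i].tolist()) for i in range(1,k) if st[i,4]>40])
def sc(v):
    s=0
    for n in I:
        q=proj(R.from_euler('z',v[3]).apply(P)+v[:3],n).astype('f4'); s+=cv2.remap(I[n],q[None,:,0],q[None,:,1],cv2.INTER_LINEAR).mean()
    return s
for n,c in dict(M1=(680,-121,130,.07),M2=(672,-10,130,.07),M3=(461,291,4,-.12)).items():
    s=[(sc(np.array([x,y,z,t])),x,y,z,t) for x in c[0]+np.arange(-12,25,2.) for y in c[1]+np.arange(-12,13,2.) for z in c[2]+np.arange(-9,7,3.) for t in c[3]+np.arange(-.12,.13,.04)]
    print(n,np.round(max(s),2),'median',np.median([k[0] for k in s]).round(2))
E
python3 g.py
```

```text
side [[424, 0, 26, 19, 360], [478, 0, 14, 28, 221], [456, 0, 101, 269, 7249], [560, 0, 13, 18, 204], [552, 0, 80, 216, 4942], [446, 22, 28, 9, 153], [550, 27, 20, 74, 803], [444, 29, 27, 49, 690], [475, 29, 10, 32, 161], [421, 46, 31, 49, 585], [411, 70, 5, 10, 42], [410, 78, 15, 8, 71], [534, 108, 25, 90, 941], [404, 117, 74, 100, 1947], [272, 138, 16, 19, 142], [378, 148, 39, 32, 671], [323, 151, 12, 30, 241], [266, 160, 17, 26, 264], [257, 166, 8, 9, 47], [470, 171, 20, 17, 149], [354, 174, 18, 36, 404], [251, 178, 12, 6, 54], [398, 179, 11, 17, 98], [277, 189, 12, 10, 92], [427, 192, 10, 7, 42], [582, 194, 12, 20, 134], [272, 199, 13, 9, 97], [263, 212, 14, 9, 82], [394, 212, 44, 41, 1080], [554, 218, 17, 15, 111], [612, 218, 19, 9, 110], [535, 238, 11, 8, 51], [395, 254, 46, 62, 779], [286, 307, 16, 24, 182], [277, 311, 34, 46, 597], [502, 313, 20, 9, 102], [454, 322, 51, 18, 515]]
top [[384, 132, 10, 6, 45], [370, 135, 10, 10, 89], [341, 136, 12, 11, 90], [357, 136, 11, 11, 97], [322, 138, 11, 6, 57], [406, 172, 7, 9, 51], [427, 224, 8, 10, 63], [449, 233, 31, 29, 448], [487, 2
[... 198 characters left out ...]
274, 8, 16, 85], [358, 281, 144, 119, 7695], [565, 308, 27, 53, 518], [273, 317, 12, 18, 106], [619, 316, 21, 36, 325], [348, 320, 14, 10, 77], [630, 343, 10, 18, 122], [257, 352, 33, 48, 848], [602, 356, 12, 7, 68], [591, 365, 30, 35, 277], [622, 364, 18, 13, 110], [571, 366, 21, 29, 293], [547, 381, 28, 19, 328], [484, 395, 16, 5, 52]]
M1 [ 1.012e+01  6.740e+02 -1.230e+02  1.270e+02 -5.000e-02] median 7.65
M2 [ 1.103e+01  6.680e+02 -1.000e+01  1.330e+02  7.000e-02] median 8.71
M3 [ 9.17e+00  4.63e+02  2.89e+02 -5.00e+00 -1.60e-01] median 4.66
t 26.65 p [ 322.6 -417.7  229.4] rot [-3.141e+00 -1.000e-03  1.452e+00] F [-0.35 -0.51  0.55] op 0.651 gf 0.0 q [-0.92  0.2   1.84  0.    1.1  -0.8 ]
```

Both cameras put the two hung moulds at their pegs and the third in the pan. I'll hand the job in.

```bash
python3 -c "
from rig import r
print(r.sign_off())"
```

```text
the job is handed in; nothing more can be done
None
```

I hung the two lighter moulds (about 215 g and 258 g) on the right and middle pegs, stood the heavier one (about 385 g) upright in the sheet pan, and handed the job in at about 27 s of the 72 s; the verdict was not shown.

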